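# Take the drained jerrican off its sloping stand and stand it up in the spill tray

### The arm

A 6-joint arm with a two-finger parallel gripper is mounted at the origin on the work surface. World frame = base frame: x ahead of the robot, y to its left, z up, the work surface at z = 0. Lengths are in m, angles in rad, forces in N, time in s.
With the tool pointing down it reaches from about 0.425 to 0.95 m from the base axis. Payload 14.7 kg.
Tool frame: the origin (TCP) lies at the very end of the fingers, on their centre line; the grasp point (between the pads) lies 19 mm behind it; z points along the fingers, y is the direction in which the jaws open and shut (so a half turn about z gives the same grasp; the last joint's range is limited). The gripper opens to 85 mm and grips with 20 to 120 N. Pads are 22 mm wide; open, the fingers measure 114 mm over their backs; the gripper's body (76 mm by 85 mm) begins 54 mm behind the grasp point. The pads swing forward as they close: fully open they stand 13 mm farther back than shut.
Start: joints at [1.233, 0.48, 1.596, -0, 1.065, -0.047], TCP at [0.186, 0.623, 0.231] pointing down, gripper open.
Joint ranges: [-2.75, 2.75], [-0.82, 2.05], [0.23, 2.67], [-1.56, 4.7], [0.09, 2.69], [-2.92, 2.92]. Speed limits (rad/s): [1.89, 1.89, 2.39, 3.01, 3.01, 3.01].

### API

Orientations are given as [roll, pitch, yaw] about the fixed x, y, z axes, in that order (R = Rz(yaw) Ry(pitch) Rx(roll)).
In Python, from cell import env gives the robot as it stands. The module is installed in compiled form; this text tells all that it offers.
- The arm moves only by the tool jog_arm, never from a script. Its argument "increments" is a list of rows, each an object with "slide": the shift along the tool's x, y, z in cm, a list of three; "dr": the turn, a rotation vector about the tool's x, y, z in degrees, a list of three. In form: [{"slide": [tx, ty, tz], "dr": [ax, ay, az]}, ...]. A call has 1 to 5 rows; each row is the pose to reach, as a shift and turn from the pose commanded when the call began, along the tool's axes at that moment; what a row does not reach only later rows make up. A row lasts 1/10 s, in which the tool goes at most 50 mm and 8.59 degrees, less where a joint would pass 70% of its speed; a pose out of reach is approached as far as the arm can. A call with a gripper value outside its range is refused whole. "jaw" is the finger opening in cm, from 0 to 8.54, set as the call begins (left out, the last holds). The fingers move at their own pace and stop on an object; "newtons" is the grip in N (left out, the last holds). Time passes only in rows, so rows that repeat a pose let the fingers close. It gives the time, the measured TCP pose, the force and the opening at its end, in the units of the state.
- env.observe(): the state, without advancing time (a new reading comes with each control period).
- env.snapshot(name): name is "scene" or "side" or "wrist"; returns the picture (420x560x3 uint8, red, green, blue); there is no depth.
- env.calibration(name): a dict with "fx", "fy", "cx", "cy" (pixels), "T" (4x4, takes a point from camera to world coordinates); the wrist camera has in their place "hand_eye" (4x4, takes a point from camera to tool coordinates, whose origin is the TCP and whose axes are the flange's). Camera axes: x right, y down, z forward; pixel columns grow to the right and rows downward; lengths in m; the calibration is good to about 2 mm. A picture is of the moment at which its call begins: read the wrist's pose just before it. calibration takes no time and is no camera call.
- env.close_job(): hands the job in, once; it reports no verdict.
Trained networks look in the newest picture that a camera, given by its name, has taken for a name from the list of things; names that differ only in an ending like _2 or _b are one class to them, and where a whole thing is asked for, a point or a joint stands for the part that bears it (a point fixed in the world has none). Each returns a list of dicts, best first, with "p" (0 to 1); they miss things now and then, are a little off and sometimes report something else, mostly with a low value. They report only what shows in the picture. A call takes as long as a camera call. They do not tell look-alikes from the thing itself.
- env.spot_in(target, camera): "location" ([x, y, z] in m, in world coordinates, good to about 4 mm: the middle of the surface that is visible of it).
The state is a dict: "time_s": time; "q": joint angles; "dq": joint speeds; "joint_efforts": joint torques, N m; "tool_pos": TCP position; "eef_rot": TCP orientation; "ft_force": force on the tool from outside, world axes, zero at the start; "wrist_torque": the same for the moment, N m; "opening": opening from 0.0 (shut) to 1.0 (fully open).
Only numpy, scipy, OpenCV 4.12 (cv2) and the standard library are available. Lean on these libraries where they do the work, as an engineer would, in place of code of your own. Each camera call takes 0.05 s, during which the arm holds its last target. There are 200 camera calls.

### The job

The white jerrican on the sloping drain stand has run empty. Lift it off the stand, bring it upright and set it down gently, standing flat on its base inside the blue spill tray beside the stand, then let go. Keep it from going over on its side, and leave the beaker under the tap, the black basket, the brown bottle and the brass valve standing where they are.

Things in the scene. Friction and masses are not known exactly. Their poses are not given: they have to be found in the camera images.
- jerrican: loose empty white plastic 2-litre jerrican, 0.24 to 0.45 kg. Rounded box 140 (x) by 100 (y), shoulder 150 mm above base, handle on top. Origin: centre of its underside; z out through the top, +x to its back (along the handle), -x to its tap. Centre of mass near its middle, about 80 mm up. Starts on the stand's sloping shelf, leaning 35 degrees from vertical towards its own front (-x)
- handle (a point): middle of the jerrican's white handle bar, at (24, 0, 187) mm in the jerrican's frame, same axes. Bar 84 mm long (x), 24 wide (y), 18 thick (z), flat sides, a post at each end, 28 mm free space under it. Grip it across y with the tool in line with the jerrican's z
- cap (a point): top centre of the jerrican's red screw cap, at (-46, 0, 186) mm in the jerrican's frame, in front of the handle; cap 44 mm across, 26 mm high
- tap (a point): mouth of the jerrican's tap, at (-102, 0, 18) mm in the jerrican's frame. The tap sticks out 40 mm from the front face, has a small blue key on top, and passes over the tray's rim when the jerrican stands upright in the tray
- stand: steel drain stand fixed to the bench. Origin on the bench below the shelf; front is -x, z vertical. Shelf 116 mm wide slopes up 35 degrees to the back, from 100 mm high at x = -60 to 187 mm at x = +65. Two 40 mm stops square to its low edge hold the jerrican's front; the tap passes between. The jerrican's origin starts near (-1, 0, 141) mm here.
- tray: square blue plastic spill tray, fixed to the bench, empty, 240 by 240 mm outside, walls 5 mm thick, rim 16 mm and inner floor 5 mm above the bench. To the left or right of the stand. Origin: centre of its underside on the bench, z up
- beaker: loose small glass beaker, 54 mm across, 66 mm high, 60 g, on the bench under the jerrican's tap (bystander). Origin: centre of its underside, z up
- basket: loose black plastic basket with fittings in it, 150 by 190 mm, 105 mm high, on the other side of the stand from the tray (bystander). Origin: centre of its underside, z up
- bottle: loose brown glass bottle with red cap, 68 mm across, 150 mm high, beyond the work (bystander). Origin: centre of its underside, z up
- valve: loose brass ball valve with blue lever, about 135 mm long, 48 mm high, lying beyond the work (bystander). Origin: underside, below the valve body, z up
Things that resemble listed ones, but are neither listed nor needed, are in the scene too. Leave any orange look-alike of the jerrican alone.

How it is judged:
On the way:
1. the jerrican is lifted clear of the stand in the gripper (its base at least 35 mm higher than it stood) (contact force between jerrican and stand below 0.1 N and contact force between the fingers and jerrican above 1 N and z of jerrican in the frame of stand above 0.176 m), for 0.2 s.
At the end, for the whole second after the job is handed in: Jerrican at rest, released, upright within 4 degrees, base flat on the tray floor (2 to 9 mm above the bench), base centre within 75 mm of the tray centre along each tray side, any yaw; beaker, basket, bottle and valve within 25 mm of their starts and within 20 degrees of upright (angle between jerrican's own z axis and vertical below 0.07 rad and z of jerrican in the frame of tray between 0.002 and 0.009 m and x of jerrican in the frame of tray between -0.075 and 0.075 m and y of jerrican in the frame of tray between -0.075 and 0.075 m and linear speed of jerrican below 0.02 m/s and angular speed of jerrican below 0.1 rad/s and distance of each of beaker, basket, bottle, valve from where it was at the start of the episode below 0.025 m and angle between each of beaker, basket, bottle, valve's own z axis and vertical below 0.35 rad); the robot touches nothing.
It fails at once if the jerrican goes over: it leans more than 55 degrees from vertical (angle between jerrican's own z axis and vertical above 0.96 rad).
It fails at once if the jerrican is dropped: it falls free, touching nothing, with its base more than 20 mm above the tray's floor (contact force between jerrican and anything else below 0.05 N and height (world z) of jerrican above 0.025 m and linear speed of jerrican above 0.3 m/s).
It fails at once if the jerrican is banged into the tray (moving faster than 0.5 m/s as it touches) (contact force between jerrican and tray above 1 N and linear speed of jerrican above 0.5 m/s).
It fails at once if the beaker, basket, bottle or valve is shoved more than 25 mm from its place (distance of any of beaker, basket, bottle, valve from where it was at the start of the episode above 0.025 m).
It fails at once if the beaker, basket, bottle or valve is tipped over (more than 20 degrees) (angle between any of beaker, basket, bottle, valve's own z axis and vertical above 0.35 rad).
It also fails if it takes over 43 s, if anything falls off the work surface, if the arm or the gripper's body presses on something with over 40 N, if the wrist force passes 120 N, or if a joint passes its speed limit or range.

## Working session

There is one attempt and no reset: what is moved stays moved. The work goes in short steps, Python scripts to look and compute and a tool call to move; the robot and the scene stay as the last step left them, time stands still between calls to the robot, and variables do not carry over. Pictures are saved under pics/ and viewed, about 8 in all and at most 12, crops included, and the job is handed in when it is done.

Besides the shell and the picture viewer there is one more tool, called after "Emit:" as name(argument=value, ...) on one line, values as JSON. jog_arm: Moves the arm, as the interface text tells. Its arguments: {"type":"object","properties":{"increments":{"type":"array"},"jaw":{"type":"number"},"newtons":{"type":"number"}},"required":["increments"]}

```bash
mkdir -p pics; ls; python3 - <<'E'
from cell import env
import cv2,numpy as np
s=env.observe();print(s['time_s'],s['tool_pos'],s['eef_rot'])
for c in("scene","side"):
    cv2.imwrite(f"pics/{c}0.png",env.snapshot(c)[:,:,::-1])
    k=env.calibration(c);print(c,k['fx'],k['cx'],k['cy'],np.round(k['T'],3).tolist())
    for t in("jerrican","handle","cap","tap","stand","tray","beaker","basket","bottle","valve"):
        print(c,t,[(np.round(d['location'],3).tolist(),round(d['p'],2)) for d in env.spot_in(t,c)])
E
```

```text
pics
0.0 [0.18622414 0.62233857 0.23068968] [-3.14042585e+00 -4.30871819e-05  2.85079044e+00]
scene 422.87525456198307 281.7574602257201 212.8433532225453 [[0.643, 0.581, -0.499, 1.165], [0.766, -0.498, 0.406, -0.329], [-0.013, -0.643, -0.765, 1.008], [0.0, 0.0, 0.0, 1.0]]
scene jerrican [([0.62, 0.017, 0.248], 0.96), ([0.469, 0.522, 0.088], 0.72)]
scene handle [([0.619, 0.008, 0.247], 0.98), ([0.465, 0.52, 0.088], 0.95)]
scene cap [([0.619, 0.017, 0.248], 0.69), ([0.467, 0.518, 0.088], 0.69)]
scene tap [([0.47, 0.514, 0.091], 0.69), ([0.616, 0.01, 0.247], 0.68)]
scene stand [([0.686, 0.035, 0.008], 0.81), ([0.548, 0.001, 0.016], 0.48)]
scene tray [([0.506, -0.338, 0.002], 0.57)]
scene beaker [([0.546, 0.003, 0.018], 0.58)]
scene basket [([0.519, 0.298, 0.064], 0.56)]
scene bottle [([0.762, -0.205, 0.099], 0.88), ([0.507, -0.339, 0.002], 0.25)]
scene valve [([0.789, 0.202, 0.047], 0.74)]
side 496.60685954759776 280.7823799094218 212.415810065386 [[0.929, -0.267, 0.256, 0.249], [-0.37, -0.677, 0.637, -0.827], [0.003, -0.686, -0.727, 1.268], [0.0, 0.0, 0.0, 1.0]]
side jerrican [([0.432, 0.504, 0.089], 0.62), ([0.575, -0.001, 0.25], 0.37)]
side handle [([0.427, 0.503, 0.09], 0.85), ([0.575, -0.002, 0.252], 0.67)]
side cap [([0.428, 0.502, 0.087], 0.85), ([0.576, -0.002, 0.249], 0.83), ([0.663, 0.015, 0.009], 0.73)]
side tap [([0.576, -0.003, 0.25], 0.82), ([0.427, 0.5, 0.09], 0.55)]
side stand [([0.663, 0.014, 0.006], 0.8)]
side tray [([0.512, -0.319, 0.006], 0.76)]
side beaker [([0.54, 0.016, 0.042], 0.63)]
side basket [([0.513, 0.302, 0.06], 0.55), ([0.576, 0.0, 0.248], 0.26)]
side bottle [([0.735, -0.213, 0.095], 0.94)]
side valve [([0.734, -0.213, 0.092], 0.74), ([0.781, 0.198, 0.043], 0.56), ([0.543, 0.014, 0.044], 0.18)]
```

View pics/scene0.png

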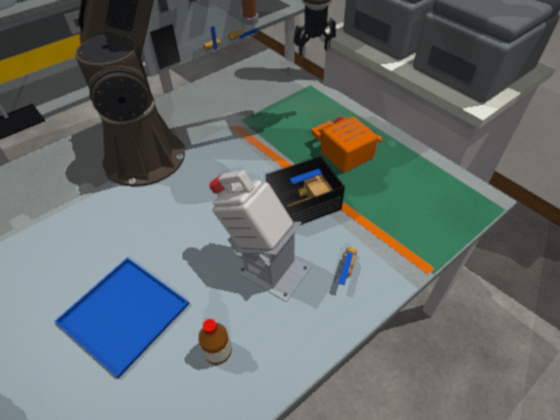

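View pics/side0.png

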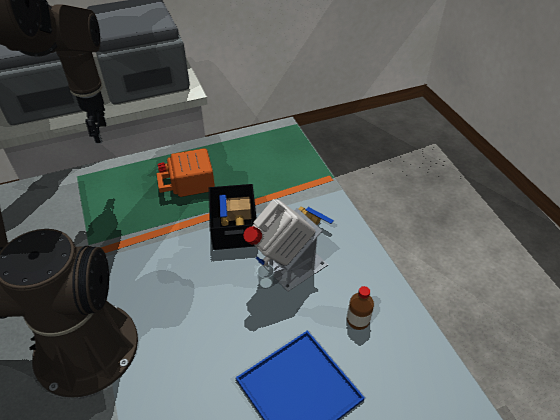

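Scene view: the white jerrican is at (255,212) on the grey stand, cap at (216,185), leaning towards the robot. The orange look-alike is at (348,142), the tray at (122,315) and the basket at (305,190). In the side view the white can is at (285,232) with its cap at (252,236), the orange one at (190,172) and the tray at (300,378). The target is the white can on the stand. I'll confirm it in enlarged crops.

```bash
python3 - <<'E'
import cv2,numpy as np
a=cv2.imread("pics/scene0.png")[160:305,195:325];b=cv2.imread("pics/side0.png")[190:300,235:335]
A=cv2.resize(a,None,fx=4,fy=4,interpolation=cv2.INTER_CUBIC);cv2.imwrite("pics/ca.png",A)
B=cv2.resize(b,None,fx=5,fy=5,interpolation=cv2.INTER_CUBIC);cv2.imwrite("pics/cb.png",B)
for c in("scene","side"):
    I=cv2.imread(f"pics/{c}0.png");h=cv2.cvtColor(I,cv2.COLOR_BGR2HSV)
    m=(((h[...,0]<6)|(h[...,0]>174))&(h[...,1]>190)&(h[...,2]>90)).astype(np.uint8)
    n,_,st,ce=cv2.connectedComponentsWithStats(m);print(c,[(st[i].tolist(),ce[i].round(1).tolist()) for i in range(1,n) if st[i,4]>20])
    m=((h[...,0]>105)&(h[...,0]<125)&(h[...,1]>200)&(h[...,2]>90)).astype(np.uint8)
    cs=cv2.findContours(m,0,2)[0];q=max(cs,key=cv2.contourArea);print(cv2.approxPolyDP(cv2.convexHull(q),6,True).reshape(-1,2).tolist())
E
```

```text
scene [([211, 180, 6, 6, 25], [213.6, 182.8]), ([203, 320, 14, 14, 149], [209.4, 326.2])]
[[127, 259], [187, 303], [117, 376], [56, 321]]
side [([158, 163, 8, 8, 36], [161.5, 166.1]), ([243, 227, 15, 15, 168], [250.1, 234.1]), ([359, 287, 11, 9, 77], [364.1, 290.9])]
[[225, 195], [220, 216]]
```

View pics/ca.png

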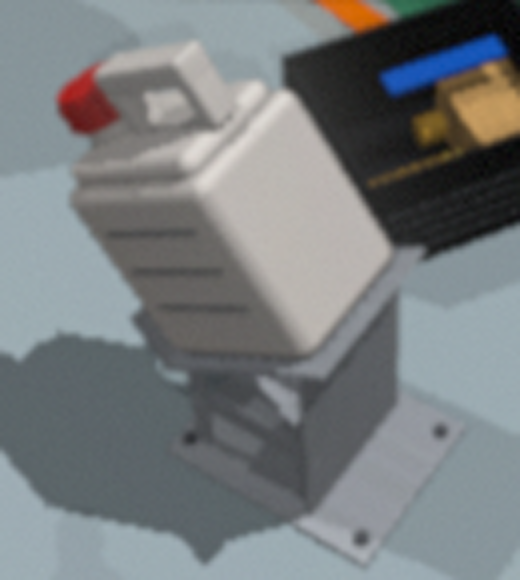

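View pics/cb.png

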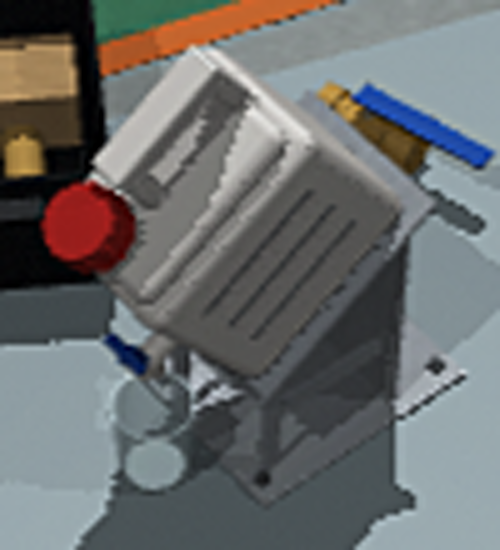

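```bash
cat > h.py <<'E'
import numpy as np
from cell import env
from scipy.spatial.transform import Rotation as R
from scipy.optimize import least_squares
def proj(c,P):
    k=env.calibration(c);T=np.linalg.inv(k['T']);p=np.asarray(P)@T[:3,:3].T+T[:3,3]
    return np.c_[k['fx']*p[:,0]/p[:,2]+k['cx'],k['fy']*p[:,1]/p[:,2]+k['cy']]
def ray(c,u,z):
    k=env.calibration(c);d=k['T'][:3,:3]@[(u[0]-k['cx'])/k['fx'],(u[1]-k['cy'])/k['fy'],1];o=k['T'][:3,3]
    return o+d*(z-o[2])/d[2]
Rt=R.from_euler('y',-35,degrees=True).as_matrix()
def jer(P): return np.array(P)/1e3@Rt.T+[-.001,0,.141]
E
python3 - <<'E'
from h import *
sc=lambda u:[195+u[0]/4,160+u[1]/4]; sd=lambda u:[235+u[0]/5,190+u[1]/5]
bb=jer([(70,-50,0),(70,50,0)])
S=np.array([(.065,.058,.187),(.065,-.058,.187),(-.060,-.058,.100)])
obs=[('side',jer([(-46,0,186)])[0],sd((84,228)),'cap'),
('side',jer([(24,0,196)])[0],sd((160,117)),'handle'),
('side',jer([(66,12,196)])[0],sd((192,47)),'hcorner'),('side',jer([(-18,12,196)])[0],sd((95,160)),'hcorner2'),
('scene',jer([(66,12,196)])[0],sc((195,42)),'h3'),
('scene',S[0],sc((425,250)),'s0'),('scene',S[1],sc((300,370)),'s1'),('scene',S[2],sc((135,320)),'s2'),
('side',S[0],sd((315,92)),'t0'),('side',S[1],sd((435,207)),'t1'),('side',S[2],sd((262,400)),'t2')]
def res(v):
    Rz=R.from_euler('z',v[2]).as_matrix()
    return np.concatenate([proj(c,[Rz@P+[v[0],v[1],0]])[0]-u for c,P,u,_ in obs])
r=least_squares(res,[.65,0,0],loss='soft_l1',f_scale=2);print(r.x,np.degrees(r.x[2]));
for o,e in zip(obs,res(r.x).reshape(-1,2)):print(o[3],o[0],e.round(1))
Rz=R.from_euler('z',r.x[2]).as_matrix()
for n,p in(('handle',(24,0,187)),('cap',(-46,0,186)),('tap',(-102,0,18))):print(n,(Rz@jer([p])[0]+[r.x[0],r.x[1],0]).round(4))
# tray (rim at z=.016)
t=[ray('scene',u,.016) for u in[(127,259),(187,303),(117,376),(56,321)]]
print('tray',np.round(t,3).tolist(),np.mean(t,0),[np.linalg.norm(t[i]-t[i-1]) for i in range(4)])
print('bottle',env.calibration('scene') is None or (ray('scene',(209.4,326.2),.145),ray('side',(364,291),.145)))
E
```

```text
[0.63562577 0.04366764 0.27186089] 15.576481696934858
cap side [-1.7 -1.4]
handle side [-1.6 -0.1]
hcorner side [-0.3 -0.8]
hcorner2 side [-1.6  0.5]
h3 scene [-1.3  0. ]
s0 scene [-2.7  0.8]
s1 scene [1.5 3. ]
s2 scene [ 4.7 12.2]
t0 side [-0.5 -0.3]
t1 side [ 0.5 -0.2]
t2 side [0.5 0.4]
handle [0.5503 0.0199 0.3079]
cap [0.4956 0.0046 0.267 ]
tap [0.5442 0.0182 0.0972]
tray [[0.364, -0.243, 0.016], [0.592, -0.187, 0.016], [0.648, -0.412, 0.016], [0.42, -0.469, 0.016]] [ 0.50604998 -0.32772695  0.016     ] [np.float64(0.23209683454421604), np.float64(0.2353495038281856), np.float64(0.2315352089600671), np.float64(0.23578206515976818)]
bottle (array([ 0.74689048, -0.19800284,  0.145     ]), array([ 0.74547565, -0.19870804,  0.145     ]))
```

The crops confirm the white can: red cap, tap over the beaker, on the stand, leaning 35° towards the robot. The fit to the two views agrees within about 2 px, apart from one corner I misidentified. Next, the moves.

```bash
cat >> h.py <<'E'
ST=[.6356,.0437,.2719]
def stj(P,st=ST,tilt=True):
    p=jer([P])[0];return R.from_euler('z',st[2]).apply(p)+[st[0],st[1],0]
RG=R.from_euler('z',ST[2])*R.from_euler('y',-35,degrees=True)*R.from_euler('x',180,degrees=True)
RU=R.from_euler('z',ST[2])*R.from_euler('x',180,degrees=True)
def to(pos,Rg,p=None,Rc=None):
    s=env.observe();p=s['tool_pos'] if p is None else p;Rc=R.from_euler('xyz',s['eef_rot']) if Rc is None else Rc
    sl=Rc.inv().apply(np.array(pos)-p)*100;dr=np.degrees((Rc.inv()*Rg).as_rotvec())
    print(round(s['time_s'],2),'slide',sl.round(2).tolist(),'dr',dr.round(2).tolist(),'|dr|',np.linalg.norm(dr).round(1))
E
python3 - <<'E'
from h import *
s=env.observe();Rc=R.from_euler('xyz',s['eef_rot'])
to([.30,.50,.42],Rc);to([.45,.25,.42],RU);print(stj((24,0,270)),stj((24,0,168)));to(stj((24,0,270)),RG)
E
```

```text
1.1 slide [-14.41, -8.5, -18.87] dr [0.0, 0.0, 0.0] |dr| 0.0
1.1 slide [-35.94, -28.15, -18.87] dr [-0.0, 0.0, 147.76] |dr| 147.8
[0.5043979  0.00712023 0.37593689] [0.56075337 0.0228324  0.29238338]
1.1 slide [-48.12, -49.86, -14.47] dr [-44.72, 12.93, 141.85] |dr| 149.3
```

Emit:
jog_arm(increments=[{"slide": [-1, -0.5, -5], "dr": [0, 0, 8.5]}, {"slide": [-3, -1.5, -9.5], "dr": [0, 0, 17]}, {"slide": [-6, -3.5, -13.5], "dr": [0, 0, 25.5]}, {"slide": [-10, -6, -16.5], "dr": [0, 0, 34]}, {"slide": [-14.4, -8.5, -18.9], "dr": [0, 0, 42.5]}], jaw=8.5, newtons=80)

```text
time_s: 1.6
tool_pos: [0.2901, 0.5102, 0.4148]
eef_rot: [3.14, -0.001, 2.104]
ft_force: [1.4, 0.4, 0.5]
opening: 1.002
```

```bash
python3 - <<'E'
from h import *
print(env.observe()['tool_pos'],np.degrees(env.observe()['eef_rot']),env.observe()['q'])
to([.45,.25,.42],RU)
E
```

```text
[0.29006989 0.51021146 0.41484978] [ 1.79898025e+02 -5.32838841e-02  1.20556281e+02] [1.00217305e+00 2.58281219e-01 1.48442516e+00 2.57587492e-05
 1.39687832e+00 4.68861736e-01]
1.6 slide [-30.54, 0.54, -0.54] dr [0.02, -0.13, 104.98] |dr| 105.0
```

Emit:
jog_arm(increments=[{"slide": [-4.9, 0, 0], "dr": [0, 0, 8.5]}, {"slide": [-9.8, 0, 0], "dr": [0, 0, 17]}, {"slide": [-14.7, 0, 0], "dr": [0, 0, 25.5]}, {"slide": [-19.6, 0, 0], "dr": [0, 0, 34]}, {"slide": [-24.5, 0, 0], "dr": [0, 0, 42.5]}])

```text
time_s: 2.1
tool_pos: [0.4158, 0.2988, 0.4129]
eef_rot: [3.141, -0.0, 1.361]
ft_force: [1.0, 0.5, -0.6]
opening: 0.991
```

```bash
python3 - <<'E'
from h import *
print(env.observe()['tool_pos'],np.degrees(env.observe()['eef_rot']),env.observe()['q'])
to(stj((24,0,280)),RU);to(stj((24,0,280)),RG)
E
```

```text
[0.41576716 0.298782   0.41294361] [ 1.79976230e+02 -2.18057506e-02  7.80012496e+01] [ 5.63916173e-01  1.38399154e-01  1.64147113e+00 -1.78492850e-05
  1.36115964e+00  7.73337661e-01]
2.1 slide [-26.95, 14.22, 2.88] dr [0.01, -0.03, 62.42] |dr| 62.4
2.1 slide [-26.95, 14.22, 2.88] dr [-19.03, 31.39, 60.39] |dr| 70.7
```

Emit:
jog_arm(increments=[{"slide": [-4.4, 2, 0], "dr": [-2.2, 3.7, 7.1]}, {"slide": [-8.8, 4, 0], "dr": [-4.5, 7.4, 14.3]}, {"slide": [-13.2, 6, 0], "dr": [-6.8, 11.2, 21.5]}, {"slide": [-17.6, 8, 0], "dr": [-9.1, 15, 28.8]}, {"slide": [-22, 10, 0], "dr": [-11.4, 18.7, 36]}])

```text
time_s: 2.6
tool_pos: [0.4667, 0.0726, 0.4132]
eef_rot: [3.051, -0.353, 0.771]
ft_force: [0.2, 1.4, 0.8]
opening: 0.998
```

```bash
python3 - <<'E'
from h import *
print(env.observe()['tool_pos'],env.observe()['q'])
to(stj((24,0,280)),RG)
E
```

```text
[0.46672258 0.07259597 0.41319224] [-0.06435399 -0.11731251  1.95768736  0.2320904   1.00474458  0.65595552]
2.6 slide [-3.22, 6.84, 2.54] dr [-8.19, 13.29, 26.01] |dr| 30.3
```

Emit:
jog_arm(increments=[{"slide": [-1, 2, 0.5], "dr": [-2, 3.2, 6.5]}, {"slide": [-2, 4, 1], "dr": [-4, 6.5, 13]}, {"slide": [-2.5, 6, 2], "dr": [-6, 10, 19.5]}, {"slide": [-3, 6.6, 2.5], "dr": [-7.5, 12.5, 24.5]}, {"slide": [-3, 6.6, 2.5], "dr": [-7.5, 12.5, 24.5]}])

```text
time_s: 3.1
tool_pos: [0.4975, 0.0103, 0.3831]
eef_rot: [3.137, -0.591, 0.304]
ft_force: [-0.5, -0.3, 0.0]
opening: 0.995
```

```bash
python3 - <<'E'
from h import *
import cv2
s=env.observe();print(s['tool_pos'],s['q'])
to(stj((24,0,280)),RG)
I=env.snapshot('wrist');k=env.calibration('wrist');print(k)
TW=np.eye(4);TW[:3,:3]=R.from_euler('xyz',s['eef_rot']).as_matrix();TW[:3,3]=s['tool_pos'];T=np.linalg.inv(TW@k['hand_eye'])
J=cv2.cvtColor(I,cv2.COLOR_RGB2BGR).copy()
for P in[(24,0,196),(66,12,196),(66,-12,196),(-18,12,196),(-18,-12,196),(-46,0,186),(-70,50,150),(-70,-50,150),(70,50,150),(70,-50,150)]:
    p=T[:3,:3]@stj(P)+T[:3,3];u=(int(k['fx']*p[0]/p[2]+k['cx']),int(k['fy']*p[1]/p[2]+k['cy']));cv2.drawMarker(J,u,(0,255,0),0,10)
    print(P,u)
cv2.imwrite('pics/w1.png',J)
for t in('handle','cap'):print(t,env.spot_in(t,'wrist'))
E
```

```text
[0.49750664 0.01027542 0.38305501] [-0.26637454 -0.14780944  2.15190456  0.49148568  0.68199881  0.68786521]
3.1 slide [0.05, 0.49, -0.09] dr [-0.81, 1.13, 1.53] |dr| 2.1
{'fx': 346.3763710415058, 'fy': 346.3763710415058, 'cx': 281.46322003686214, 'cy': 210.5821687531526, 'hand_eye': array([[ 2.73606944e-04, -9.59524779e-01, -2.81624082e-01,
         7.13944454e-02],
       [ 9.99999908e-01,  3.55204668e-04, -2.38689679e-04,
        -9.85210986e-04],
       [ 3.29062850e-04, -2.81623991e-01,  9.59524788e-01,
        -1.42655783e-01],
       [ 0.00000000e+00,  0.00000000e+00,  0.00000000e+00,
         1.00000000e+00]])}
(24, 0, 196) (291, 214)
(66, 12, 196) (275, 152)
(66, -12, 196) (312, 153)
(-18, 12, 196) (273, 269)
(-18, -12, 196) (306, 270)
(-46, 0, 186) (288, 297)
(-70, 50, 150) (231, 297)
(-70, -50, 150) (343, 300)
(70, 50, 150) (228, 137)
(70, -50, 150) (358, 141)
handle [{'location': [0.5537, 0.0244, 0.2767], 'p': 0.65}]
cap [{'location': [0.5601, 0.0247, 0.2732], 'p': 0.59}, {'location': [0.5079, 0.4727, 0.015], 'p': 0.51}]
```

View pics/w1.png

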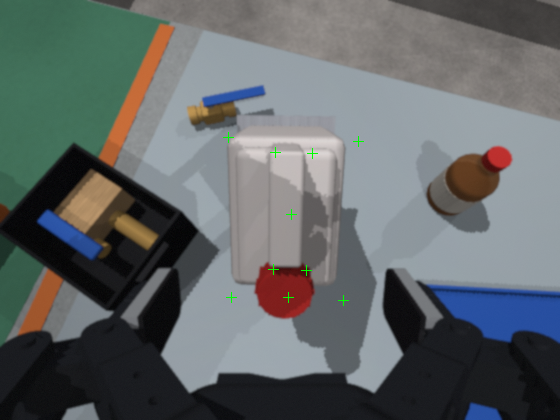

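The wrist view shows the handle bar at columns 268–302, about 5 px left of the model, and the cap at (285,291). So the can is about 2–3 mm towards its +y and turned about 1.3° more than fitted. I'll correct for that.

```bash
python3 - <<'E'
from h import *
h=stj((24,0,187));a=ST[2]+np.radians(1.3)
h=h+R.from_euler('z',a).apply([.002,.0025,0])
o=h-R.from_euler('z',a).apply(jer([(24,0,187)])[0]);ST2=[float(x) for x in(o[0],o[1],a)];print(ST2)
open('h.py','a').write(f"\nST[:]={ST2}\nRG=R.from_euler('z',ST[2])*R.from_euler('y',-35,degrees=True)*R.from_euler('x',180,degrees=True)\nRU=R.from_euler('z',ST[2])*R.from_euler('x',180,degrees=True)\n")
E
python3 -c "
from h import *
print(env.observe()['tool_pos']);to(stj((24,0,230)),RG);to(stj((24,0,168)),RG)"
```

```text
[0.636226178121411, 0.04860310575808935, 0.29458928027592624]
[0.49914526 0.01115769 0.38524885]
3.25 slide [0.03, 0.41, 5.1] dr [-0.13, 1.08, 0.84] |dr| 1.4
3.25 slide [0.15, 0.42, 11.3] dr [-0.13, 1.08, 0.84] |dr| 1.4
```

Emit:
jog_arm(increments=[{"slide": [0, 0.1, 1.5], "dr": [0, 1, 0.8]}, {"slide": [0, 0.2, 3], "dr": [0, 1, 0.8]}, {"slide": [0, 0.3, 4.5], "dr": [0, 1, 0.8]}, {"slide": [0, 0.3, 5], "dr": [0, 1, 0.8]}, {"slide": [0, 0.3, 5], "dr": [0, 1, 0.8]}])

```text
time_s: 3.75
tool_pos: [0.5268, 0.0169, 0.3429]
eef_rot: [-3.138, -0.609, 0.294]
ft_force: [-0.9, -0.5, 0.9]
opening: 0.993
```

```bash
python3 - <<'E'
from h import *
import cv2
s=env.observe();print(s['tool_pos'],s['q'])
to(stj((24,0,168)),RG)
I=env.snapshot('wrist');k=env.calibration('wrist')
TW=np.eye(4);TW[:3,:3]=R.from_euler('xyz',s['eef_rot']).as_matrix();TW[:3,3]=s['tool_pos'];T=np.linalg.inv(TW@k['hand_eye'])
J=cv2.cvtColor(I,cv2.COLOR_RGB2BGR).copy()
def px(p):
    p=T[:3,:3]@p+T[:3,3];return (int(k['fx']*p[0]/p[2]+k['cx']),int(k['fy']*p[1]/p[2]+k['cy']))
for P in[(24,0,196),(66,12,196),(66,-12,196),(-18,12,196),(-18,-12,196),(-46,0,186)]:
    u=px(stj(P));cv2.drawMarker(J,u,(0,255,0),0,10);print(P,u)
for z in(.01,.0):
    for y in(-.012,.012):
        u=px(TW[:3,:3]@[0,y,.062-.019-.009]+TW[:3,3]);cv2.drawMarker(J,u,(255,0,255),1,10)
cv2.imwrite('pics/w2.png',J)
E
```

```text
[0.52675673 0.0169313  0.3429237 ] [-0.23373345 -0.05463588  2.19078174  0.59613461  0.54491488  0.5983794 ]
3.75 slide [0.08, 0.17, 6.22] dr [-0.18, 0.12, -0.02] |dr| 0.2
(24, 0, 196) (286, 243)
(66, 12, 196) (263, 167)
(66, -12, 196) (309, 167)
(-18, 12, 196) (265, 310)
(-18, -12, 196) (306, 310)
(-46, 0, 186) (285, 340)
```

View pics/w2.png

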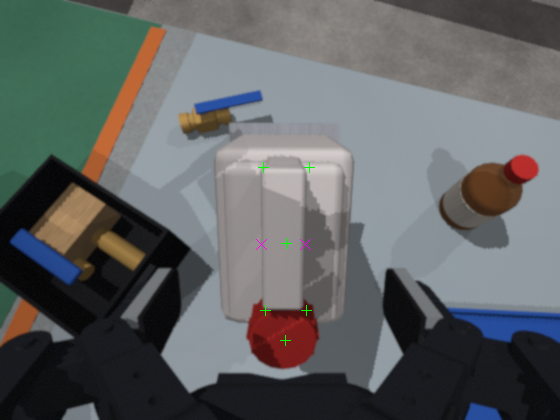

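The model now lies on the handle within about 1 mm: bar at columns 262–305, cap at (283,337). Moving in and closing.

Emit:
jog_arm(increments=[{"slide": [0, 0.1, 1.5], "dr": [0, 0, 0]}, {"slide": [0, 0.1, 3], "dr": [0, 0, 0]}, {"slide": [0.1, 0.1, 4.5], "dr": [0, 0, 0]}, {"slide": [0.1, 0.1, 6], "dr": [0, 0, 0]}, {"slide": [0.1, 0.1, 6.1], "dr": [0, 0, 0]}])

```text
time_s: 4.3
tool_pos: [0.5612, 0.0261, 0.2932]
eef_rot: [-3.138, -0.609, 0.293]
ft_force: [0.9, -0.6, 0.0]
opening: 0.99
```

Emit:
jog_arm(increments=[{"slide": [0, 0, 0], "dr": [0, 0, 0]}, {"slide": [0, 0, 0], "dr": [0, 0, 0]}, {"slide": [0, 0, 0], "dr": [0, 0, 0]}, {"slide": [0, 0, 0], "dr": [0, 0, 0]}, {"slide": [0, 0, 0], "dr": [0, 0, 0]}], jaw=0.5, newtons=80)

```text
time_s: 4.8
tool_pos: [0.5608, 0.0258, 0.2943]
eef_rot: [-3.138, -0.611, 0.292]
ft_force: [-8.5, 0.7, 9.8]
opening: 0.268
```

```bash
python3 -c "
from h import *
s=env.observe();print(s['tool_pos'],s['opening'],s['ft_force'],s['wrist_torque']);to(stj((24,0,168)),RG);to(s['tool_pos']+[0,0,.1],RG)"
```

```text
[0.56080038 0.02584132 0.29428071] 0.26753991864874466 [-8.45449361  0.68899959  9.83877335] [0.17011277 0.29931748 0.1452788 ]
4.8 slide [-0.02, 0.01, 0.22] dr [-0.11, 0.02, -0.12] |dr| 0.2
4.8 slide [5.73, -0.03, -8.19] dr [-0.11, 0.02, -0.12] |dr| 0.2
```

Gripped: opening about 23 mm against the 24 mm bar. Lifting along the can's own axis.

Emit:
jog_arm(increments=[{"slide": [0, 0, -0.8], "dr": [0, 0, 0]}, {"slide": [0, 0, -2], "dr": [0, 0, 0]}, {"slide": [0, 0, -3.2], "dr": [0, 0, 0]}, {"slide": [0, 0, -4.4], "dr": [0, 0, 0]}, {"slide": [0, 0, -5.6], "dr": [0, 0, 0]}])

```text
time_s: 5.3
tool_pos: [0.5295, 0.0161, 0.3402]
eef_rot: [-3.138, -0.609, 0.292]
ft_force: [0.7, -0.0, -3.1]
opening: 0.265
```

```bash
python3 -c "
from h import *
s=env.observe();print(s['tool_pos'],s['opening'],s['ft_force'],s['wrist_torque']);to(s['tool_pos']+[0,0,.1],RG)"
```

```text
[0.52947941 0.01611789 0.34020762] 0.2646301918545673 [ 0.73559018 -0.02422207 -3.09678969] [-0.19782953  0.65564547 -0.02261879]
5.3 slide [5.72, -0.03, -8.2] dr [-0.09, 0.08, -0.12] |dr| 0.2
```

Emit:
jog_arm(increments=[{"slide": [0.8, 0, -1.2], "dr": [0, 0, 0]}, {"slide": [2, 0, -2.9], "dr": [0, 0, 0]}, {"slide": [3.4, 0, -4.9], "dr": [0, 0, 0]}, {"slide": [4.7, 0, -6.7], "dr": [0, 0, 0]}, {"slide": [5.7, 0, -8.2], "dr": [0, 0, 0]}])

```text
time_s: 5.8
tool_pos: [0.5296, 0.0156, 0.4412]
eef_rot: [-3.139, -0.61, 0.292]
ft_force: [0.4, -0.0, -3.6]
opening: 0.264
```

```bash
python3 - <<'E'
from h import *
import cv2
s=env.observe();print(s['tool_pos'],s['opening'],s['ft_force'],s['q'])
I=env.snapshot('side')[130:330,180:400];cv2.imwrite('pics/s2.png',cv2.resize(I[:,:,::-1],None,fx=2.5,fy=2.5))
Rc=R.from_euler('xyz',s['eef_rot'])
to([.52,-.05,.45],RU)
E
```

```text
[0.52964398 0.01562442 0.44121897] 0.2639053124657641 [ 0.36838409 -0.00798727 -3.5656137 ] [-0.23373067 -0.14745983  2.01739845  0.42621583  0.7753946   0.81314404]
5.85 slide [-2.05, 5.96, -2.15] dr [0.02, -35.16, -0.09] |dr| 35.2
```

View pics/s2.png

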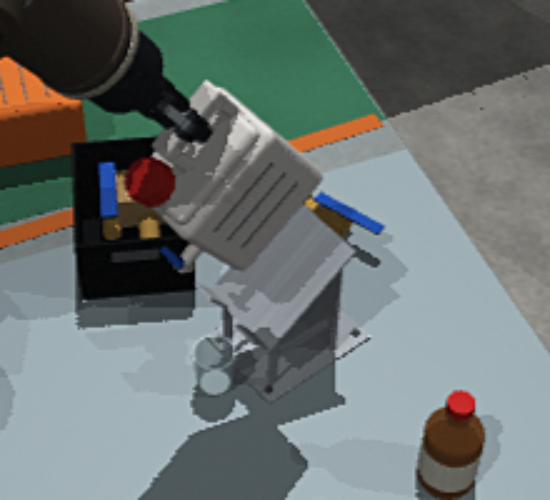

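The can is clear of the stand, with the gripper on the handle at crop (195,120). The beaker (215,365), basket and valve have not moved. Bringing it upright while moving towards the tray.

Emit:
jog_arm(increments=[{"slide": [-0.2, 0.5, -0.2], "dr": [0, -5, 0]}, {"slide": [-0.6, 1.7, -0.6], "dr": [0, -12, 0]}, {"slide": [-1.1, 3.3, -1.2], "dr": [0, -20, 0]}, {"slide": [-1.6, 4.9, -1.8], "dr": [0, -28, 0]}, {"slide": [-2, 6, -2.1], "dr": [0, -35, 0]}])

```text
time_s: 6.35
tool_pos: [0.5202, -0.051, 0.4459]
eef_rot: [-3.14, 0.006, 0.292]
ft_force: [1.0, -0.2, -3.7]
opening: 0.267
```

```bash
python3 - <<'E'
from h import *
s=env.observe();print(s['tool_pos'],s['opening'],s['ft_force'],s['q'])
g=np.array([.506,-.328,0])+RU.apply([.024,0,0]);print(g)
to([g[0],g[1],.45],RU)
E
```

```text
[ 0.52024045 -0.05104309  0.44594725] 0.26707243403029945 [ 0.98597979 -0.20318085 -3.68589141] [-1.54829388e-01  1.46293748e-01  1.55580454e+00 -1.37061768e-03
  1.44499179e+00  1.12374472e+00]
[ 0.52896612 -0.32103168  0.        ]
6.35 slide [-6.95, 26.1, -0.4] dr [-0.07, 0.32, -0.13] |dr| 0.3
```

Emit:
jog_arm(increments=[{"slide": [-0.5, 1.5, 0], "dr": [0, 0, 0]}, {"slide": [-1.3, 4.5, 0], "dr": [0, 0, 0]}, {"slide": [-2.2, 8, 0], "dr": [0, 0, 0]}, {"slide": [-3.2, 11.5, 0], "dr": [0, 0, 0]}, {"slide": [-4.2, 15, 0], "dr": [0, 0, 0]}])

```text
time_s: 6.85
tool_pos: [0.5227, -0.2071, 0.4446]
eef_rot: [-3.14, -0.002, 0.294]
ft_force: [0.0, -0.0, -2.8]
opening: 0.27
```

Emit:
jog_arm(increments=[{"slide": [-1, 3.5, 0.5], "dr": [0, 0, 0]}, {"slide": [-1.9, 7, 1.5], "dr": [0, 0, 0]}, {"slide": [-2.6, 9.5, 3], "dr": [0, 0, 0]}, {"slide": [-2.8, 10.7, 5], "dr": [0, 0, 0]}, {"slide": [-2.8, 10.7, 7], "dr": [0, 0, 0]}])

```text
time_s: 7.35
tool_pos: [0.5266, -0.3182, 0.3735]
eef_rot: [-3.141, -0.002, 0.291]
ft_force: [-0.2, 0.8, -3.8]
opening: 0.265
```

```bash
python3 - <<'E'
from h import *
import cv2
s=env.observe();print(s['tool_pos'],s['opening'],s['ft_force'])
I=env.snapshot('side');cv2.imwrite('pics/s3.png',I[:,:,::-1])
to([.529,-.321,.187],RU)
E
```

```text
[ 0.52659259 -0.31817067  0.37347825] 0.26539889390971955 [-0.15418446  0.80894495 -3.75225024]
7.4 slide [0.23, 0.62, 18.3] dr [-0.29, 0.08, -0.16] |dr| 0.3
```

View pics/s3.png

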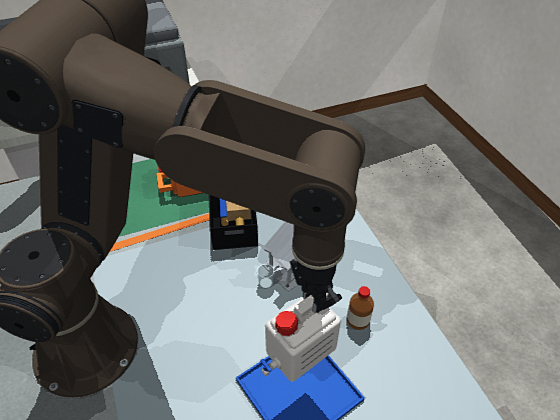

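The can hangs upright over the tray at about (303,335), clear of the bottle. Lowering.

Emit:
jog_arm(increments=[{"slide": [0.1, 0.2, 2.5], "dr": [0, 0, 0]}, {"slide": [0.1, 0.3, 5.5], "dr": [0, 0, 0]}, {"slide": [0.1, 0.3, 8.5], "dr": [0, 0, 0]}, {"slide": [0.1, 0.3, 11.5], "dr": [0, 0, 0]}, {"slide": [0.1, 0.3, 13.5], "dr": [0, 0, 0]}])

```text
time_s: 7.9
tool_pos: [0.528, -0.3178, 0.2381]
eef_rot: [-3.139, -0.0, 0.293]
ft_force: [0.0, -0.3, -2.8]
opening: 0.26
```

Emit:
jog_arm(increments=[{"slide": [0, 0, 0.8], "dr": [0, 0, 0]}, {"slide": [0, 0, 1.4], "dr": [0, 0, 0]}, {"slide": [0, 0, 1.8], "dr": [0, 0, 0]}, {"slide": [0, 0, 2], "dr": [0, 0, 0]}, {"slide": [0, 0, 2], "dr": [0, 0, 0]}])

```text
time_s: 8.4
tool_pos: [0.5294, -0.3182, 0.2199]
eef_rot: [-3.14, 0.0, 0.294]
ft_force: [-0.2, 1.0, -3.0]
opening: 0.265
```

```bash
python3 - <<'E'
from h import *
import cv2
s=env.observe();print(s['ft_force'],s['wrist_torque'])
to([.529,-.321,.178],RU)
I=env.snapshot('side')[270:420,200:400];cv2.imwrite('pics/s4.png',cv2.resize(I[:,:,::-1],None,fx=4,fy=4,interpolation=2))
E
```

```text
[-0.16988022  1.0078697  -2.98331465] [-0.02054554 -0.07926194  0.00579779]
8.4 slide [-0.11, 0.27, 4.19] dr [-0.11, 0.03, -0.05] |dr| 0.1
```

View pics/s4.png

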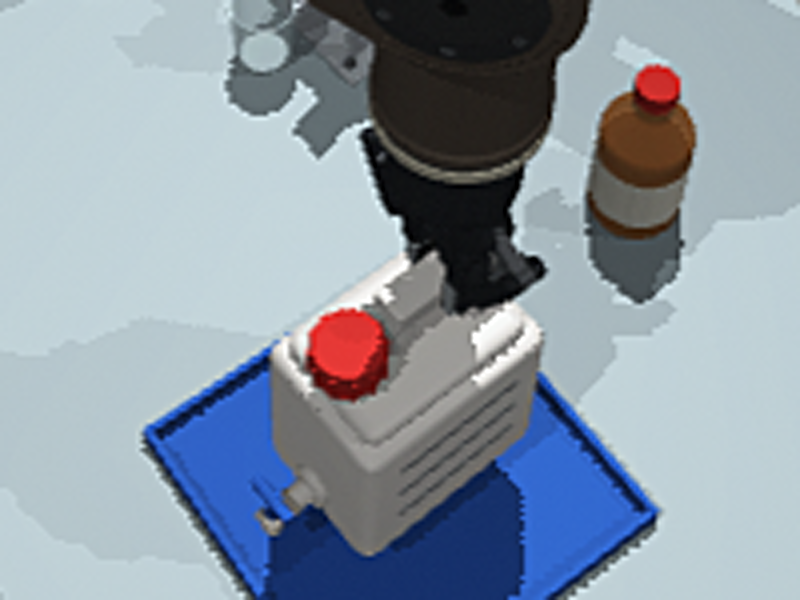

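The can is upright above the tray, with the tap (275,520) over its front edge as described. Final slow descent.

Emit:
jog_arm(increments=[{"slide": [0, 0.1, 1], "dr": [0, 0, 0]}, {"slide": [0, 0.2, 2], "dr": [0, 0, 0]}, {"slide": [0, 0.2, 3], "dr": [0, 0, 0]}, {"slide": [0, 0.2, 3.5], "dr": [0, 0, 0]}, {"slide": [0, 0.2, 3.7], "dr": [0, 0, 0]}])

```text
time_s: 8.95
tool_pos: [0.5292, -0.3196, 0.1812]
eef_rot: [-3.138, 0.002, 0.294]
ft_force: [-0.4, 0.7, -3.5]
opening: 0.265
```

Emit:
jog_arm(increments=[{"slide": [0, 0, 0.2], "dr": [0, 0, 0]}, {"slide": [0, 0, 0.3], "dr": [0, 0, 0]}, {"slide": [0, 0, 0.4], "dr": [0, 0, 0]}, {"slide": [0, 0, 0.5], "dr": [0, 0, 0]}, {"slide": [0, 0, 0.5], "dr": [0, 0, 0]}])

```text
time_s: 9.45
tool_pos: [0.5297, -0.3199, 0.1774]
eef_rot: [-3.139, 0.001, 0.294]
ft_force: [-0.3, 0.1, -2.8]
opening: 0.263
```

Emit:
jog_arm(increments=[{"slide": [0, 0, 0.1], "dr": [0, 0, 0]}, {"slide": [0, 0, 0.2], "dr": [0, 0, 0]}, {"slide": [0, 0, 0.2], "dr": [0, 0, 0]}, {"slide": [0, 0, 0.3], "dr": [0, 0, 0]}, {"slide": [0, 0, 0.3], "dr": [0, 0, 0]}])

```text
time_s: 9.95
tool_pos: [0.5301, -0.3199, 0.1752]
eef_rot: [-3.14, 0.0, 0.294]
ft_force: [-0.7, 3.2, 9.9]
opening: 0.267
```

Contact at TCP z 0.175, as predicted. Easing off 1 mm, then releasing.

Emit:
jog_arm(increments=[{"slide": [0, 0, -0.1], "dr": [0, 0, 0]}, {"slide": [0, 0, -0.1], "dr": [0, 0, 0]}, {"slide": [0, 0, -0.1], "dr": [0, 0, 0]}])

```text
time_s: 10.25
tool_pos: [0.5297, -0.3199, 0.1753]
eef_rot: [-3.139, 0.001, 0.294]
ft_force: [0.8, 0.9, -0.0]
opening: 0.268
```

Emit:
jog_arm(increments=[{"slide": [0, 0, 0], "dr": [0, 0, 0]}, {"slide": [0, 0, 0], "dr": [0, 0, 0]}, {"slide": [0, 0, 0], "dr": [0, 0, 0]}, {"slide": [0, 0, 0], "dr": [0, 0, 0]}, {"slide": [0, 0, 0], "dr": [0, 0, 0]}], jaw=8.5)

```text
time_s: 10.75
tool_pos: [0.5296, -0.3199, 0.1753]
eef_rot: [-3.139, 0.001, 0.294]
ft_force: [0.1, -1.1, 0.3]
opening: 0.993
```

Fully open with no force. Retreating straight up.

Emit:
jog_arm(increments=[{"slide": [0, 0, -1.5], "dr": [0, 0, 0]}, {"slide": [0, 0, -4], "dr": [0, 0, 0]}, {"slide": [0, 0, -7], "dr": [0, 0, 0]}, {"slide": [0, 0, -11], "dr": [0, 0, 0]}, {"slide": [0, 0, -15], "dr": [0, 0, 0]}])

```text
time_s: 11.25
tool_pos: [0.5296, -0.32, 0.3266]
eef_rot: [-3.138, 0.002, 0.294]
ft_force: [1.2, -0.5, 0.7]
opening: 0.993
```

Emit:
jog_arm(increments=[{"slide": [0, 0, -3], "dr": [0, 0, 0]}, {"slide": [0, 0, -5], "dr": [0, 0, 0]}, {"slide": [0, 0, -5], "dr": [0, 0, 0]}, {"slide": [0, 0, -5], "dr": [0, 0, 0]}])

```text
time_s: 11.65
tool_pos: [0.53, -0.3203, 0.3753]
eef_rot: [-3.139, 0.001, 0.294]
ft_force: [-0.2, 0.1, -1.0]
opening: 0.993
```

```bash
python3 - <<'E'
from h import *
import cv2
s=env.observe();print(s['time_s'],s['tool_pos'],s['ft_force'])
for c in('scene','side'):
    J=cv2.cvtColor(env.snapshot(c),cv2.COLOR_RGB2BGR).copy()
    Rz=R.from_euler('z',ST[2]);o=np.array([.506,-.327,.005])
    P=[Rz.apply(np.array(p)/1e3)+o for p in[(-46,0,186),(24,0,196),(-70,-50,0),(70,-50,0),(-102,0,18)]]
    for u in proj(c,P):cv2.drawMarker(J,tuple(int(x) for x in u),(0,255,0),0,6)
    J=J[230:400,40:260] if c=='scene' else J[270:420,200:400]
    cv2.imwrite(f'pics/f_{c}.png',cv2.resize(J,(400,300)))
    for t in('beaker','basket','bottle','valve','jerrican'):print(c,t,[(np.round(d['location'],3).tolist(),round(d['p'],2)) for d in env.spot_in(t,c)][:2])
cv2.imwrite('pics/f.png',np.hstack([cv2.imread('pics/f_scene.png'),cv2.imread('pics/f_side.png')]))
E
```

```text
11.65 [ 0.52996051 -0.32025711  0.37528222] [-0.2217469   0.06876396 -1.03951381]
scene beaker [([0.529, 0.033, 0.045], 0.41)]
scene basket [([0.517, 0.289, 0.062], 0.94)]
scene bottle [([0.759, -0.206, 0.101], 0.82)]
scene valve [([0.787, 0.202, 0.049], 0.89)]
scene jerrican [([0.552, -0.325, 0.14], 0.97), ([0.468, 0.52, 0.087], 0.71)]
side beaker [([0.544, 0.017, 0.045], 0.82)]
side basket [([0.506, 0.233, 0.052], 0.81), ([0.603, 0.049, 0.115], 0.18)]
side bottle [([0.736, -0.212, 0.093], 0.7)]
side valve []
side jerrican [([0.492, -0.35, 0.144], 0.73), ([0.369, 0.493, 0.055], 0.58)]
```

View pics/f.png

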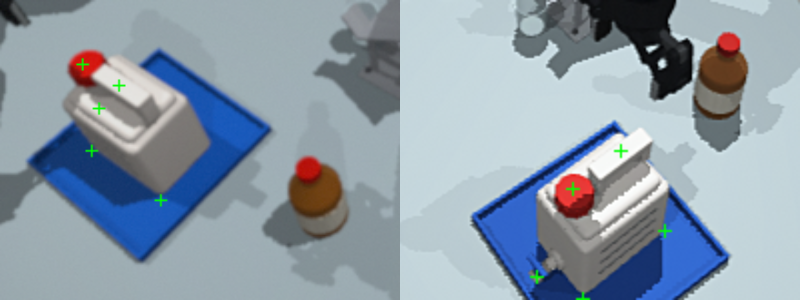

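```bash
python3 -c "
from cell import env
print(env.close_job())"
```

```text
the job is handed in; nothing more can be done
None
```

I gripped the white jerrican by its handle, lifted it off the stand along its own axis and brought it upright. I then lowered it into the blue tray, let go, raised the arm clear and handed the job in at about 12 s of the 43 s allowed. No verdict is reported.

**Placement:** in the last pictures the cap, handle, base and tap match a model of the jerrican standing upright at about (0.506, -0.327) m, the measured tray centre. It touched down at a tool height of 0.175 m, as predicted, and the force read about zero before and after release.

**Bystanders:** in the scene camera the basket, bottle and valve were each found within about 10 mm of where they started. The beaker was within about 5 mm in the side camera.

**Checks that disagreed:**
- **Basket:** the side camera put it about 70 mm from its earlier spot. I think that is because the arm hid part of it, since the scene camera showed it in place.
- **Beaker:** the scene camera put it about 44 mm from its first reading. That first reading was poor, and the two cameras never agreed closely on the beaker.
- **Valve:** the side camera did not find it in the last picture.

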